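# Clamp the sliding stop against the bowl in its carrier

### The job

Two white carrying trays stand on the counter, one holding a dessert bowl, the other a mug. On the tray with the bowl, slide the loose metal stop along until it stands up against the bowl, and then turn its black clamp knob clockwise, as far as it goes, to lock the stop there. Do not shove the bowl about, and leave the mug, its tray and its clamp as they are.

Things in the scene. Friction and masses are not known exactly. Their poses are not given: they have to be found in the camera images.
- carrier: White plastic tray with the bowl, 300 mm long (x) x 116 wide (y), floor 8 thick, side rims 18 high; fixed to the counter. Origin: centre of its underside. +x runs along the tray to its end wall (54 mm high, inner face at x = 142), against which the bowl stands. The stop slides along x on the centre line: about 3 N when loose, held fast when clamped.
- stop_face (a point): Middle of the face of the bowl tray's steel stop that meets the bowl, 31 mm above the counter; it looks along the tray's +x, axes as the tray's. The stop: block 75 mm long, 96 wide, top 33 mm above the counter, with an upright plate at this end 96 wide, top 53 mm above the counter. The knob's axis is 45 mm behind this face. The stop can travel from x = -65 to +50 mm of the tray.
- clamp_grip (a point): Grip point of the black clamp knob on that stop: on its vertical axis, 79 mm above the counter. The knob is an upright bar 52 mm long, 14 thick, 58 to 94 mm above the counter, on a round foot 42 wide. x along the bar, y across it, z up; turns with the knob, travels with the stop. One grasp across the bar can both drag the stop and turn the knob.
- clamp (a joint): Turn of that knob, rad: 0 fully loose (bar along the tray), growing clockwise seen from above, to a hard stop at 1.5 (bar across the tray, locked). Starts between 0 and 0.25. Friction about 0.1 N m; it begins to bite at about 1.0 and then needs up to about 0.2 N m. It stays where it is left.
- bowl: White empty dessert bowl, loose, rim diameter 100 mm, 42 high, about 0.16 kg, standing in the carrier within 6 mm of its end wall. Origin: centre of its underside, z up. The stop meets its rim when the knob's axis is 95 mm from the bowl's centre (stop_face 50 mm from it).
- mug: White mug with a handle, 76 mm wide, 75 mm high, standing in the other tray, which is the same in shape; not to be disturbed. Origin: centre of its underside.
- mug_clamp (a joint): Turn of the clamp knob on the mug's tray, rad: 0 locked (as at the start), growing anticlockwise as it is loosened. To be left at 0.
- mug_clamp_grip (a point): Grip point of the clamp knob on the mug's tray, 79 mm above the counter; it marks where that tray's locked stop stands. To be left alone.

How it is judged (in metres and radians):
On the way, in this order (a step that is already met when the one before it is completed fails the run):
1. the stop stands up against the bowl while its clamp is still loose (horizontal distance between clamp_grip and bowl below 0.107 m and value of joint clamp below 0.8 rad), for 0.2 s.
2. the clamp knob is turned clockwise home (value of joint clamp above 1.25 rad), for 0.2 s.
At the end, for the whole second after the job is handed in: The stop of the bowl's tray stands within 12 mm of the bowl's rim (knob's axis less than 107 mm from the bowl's centre), its clamp knob is turned clockwise past 1.25 rad of its 1.5 rad, and the bowl stands upright (within 10 degrees), at rest, less than 20 mm from where it was (value of joint clamp above 1.25 rad and horizontal distance between clamp_grip and bowl below 0.107 m and distance of bowl from where it was at the start of the episode below 0.02 m and angle between bowl's own z axis and vertical below 0.17 rad and linear speed of bowl below 0.02 m/s); the robot touches nothing.
It fails at once if the clamp of the mug's tray is turned (more than 0.25 rad) (value of joint mug_clamp above 0.25 rad).
It fails at once if the stop of the mug's tray is shifted by more than 10 mm (distance of mug_clamp_grip from where it was at the start of the episode above 0.01 m).
It fails at once if the mug is moved by more than 20 mm or tipped by more than 20 degrees (distance of mug from where it was at the start of the episode above 0.02 m or angle between mug's own z axis and vertical above 0.35 rad).
It fails at once if the bowl is shoved more than 25 mm or tipped by more than 20 degrees (distance of bowl from where it was at the start of the episode above 0.025 m or angle between bowl's own z axis and vertical above 0.35 rad).
It also fails if it takes over 35 s, if anything falls off the work surface, if the arm or the gripper's body presses on something with over 40 N, if the wrist force passes 120 N, or if a joint passes its speed limit or range.

### The arm

A 7-joint arm with a two-finger parallel gripper is mounted at the origin on the work surface. World frame = base frame: x ahead of the robot, y to its left, z up, the work surface at z = 0. Lengths are in m, angles in degrees, forces in N, time in s.
With the tool pointing down it reaches from about 0.4 to 0.85 m from the base axis. Payload 4.5 kg.
Tool frame: the origin (TCP) lies midway between the tips of the shut fingers; the grasp point (between the pads) lies grip_point_offset behind it (grip_point_offset is the distance from the TCP to the grasp point, in m); z points along the fingers, y is the line along which they close (so a half turn about z gives the same grasp; the last joint's range is limited). The gripper opens to 85 mm and grips with 20 to 120 N. Pads are 22 mm wide; open, the fingers measure 114 mm over their backs; the gripper's body (76 mm by 85 mm) begins 54 mm behind the grasp point. The pads swing forward as they close: fully open they stand 13 mm farther back than shut.
Start: joints at [67.999, 39.483, -11.15, 89.685, 9.013, 51.709, -12.324], TCP at [0.254, -0.571, 0.231] pointing down, gripper open.
Joint ranges: [-172.22, 172.22], [-26.19, 119.32], [-84.43, 86.54], [7.71, 146.69], [-57.33, 237.33], [2.42, 119.75], [-152.13, 152.13]. Speed limits (degrees/s): [147.25, 147.25, 180, 180, 180, 180, 180].

### API

Orientations are given as [roll, pitch, yaw] about the fixed x, y, z axes, in that order (R = Rz(yaw) Ry(pitch) Rx(roll)).
In Python, from rig import * gives the robot as it stands.
- The arm moves only by the tool arm_command, never from a script. Its arguments are lists of equal length, an entry for each row: "linear": the shift along the world's x, y, z each as a share of 0.25 m, from -1 to 1, a list of three; "turn": the turn about the world's z as a share of 90 degrees, from -1 to 1. A call has exactly 10 rows; each row is the pose to reach, as a shift and turn from the pose commanded when the call began; what a row does not reach only later rows make up. A row lasts 1/10 s, in which the tool goes at most 50 mm and 8.59 degrees, less where a joint would pass 70% of its speed; a pose out of reach is approached as far as the arm can. A call with a number of a shift or a turn outside -1 to 1 is refused whole. A call with a gripper value outside its range is refused whole. "fingers" is the opening, from 0 (shut) to 1 (fully open), set as the call begins (left out, the last holds). The fingers move at their own pace and stop on an object; the grip force is fixed at half the most. Time passes only in rows, so rows that repeat a pose let the fingers close, or fill a call up. It gives the time, the measured TCP pose, the force, the opening and the grip force at its end, in the units of the state.
- read_state(): the state, without advancing time (a new reading comes with each control period).
- grab_frame(name): name is "scene" or "side" or "wrist"; returns the picture (420x560x3 uint8, red, green, blue); there is no depth.
- camera_model(name): a dict with "mtx" (3x3 intrinsics, pixels), "extrinsics" (4x4, takes a point from world to camera coordinates); the wrist camera has in their place "T_tool_cam" (4x4, takes a point from camera to tool coordinates, whose origin is the TCP and whose axes are the flange's). Camera axes: x right, y up, looking along -z (the intrinsics and any distortion apply to the point x, -y, -z); pixel columns grow to the right and rows downward; lengths in m; the calibration is good to about 2 mm. The wrist camera is an equidistant fisheye: a pixel r from the principal point sees the ray r / f radians off the axis. A picture is of the moment at which its call begins: read the wrist's pose just before it. camera_model takes no time and is no camera call.
- close_job(): hands the job in; it is judged then, once.
The state is a dict: "time": time; "qpos": joint angles; "joint_velocities": joint speeds; "tau": joint torques, N m; "tool_pos": TCP position; "tool_rot": TCP orientation; "wrist_force": force on the tool from outside, world axes, zero at the start; "ft_torque": the same for the moment, N m; "grip_width": finger opening in m; "grip_force": force on a finger pad.
Only numpy, scipy, OpenCV 4.12 (cv2) and the standard library are available. Lean on these libraries where they do the work, as an engineer would, in place of code of your own. Each camera call takes 0.05 s, during which the arm holds its last target. There are 200 camera calls.

## Working session

There is one attempt and no reset: what is moved stays moved. The work goes in short steps, Python scripts to look and compute and a tool call to move; the robot and the scene stay as the last step left them, time stands still between calls to the robot, and variables do not carry over. Pictures are saved under pics/ and viewed, at most 10 in all, crops included, and the job is handed in when it is done.

Besides the shell and the picture viewer there is one more tool, called after "Call:" as name(argument=value, ...), one argument or row to a line, values as JSON. arm_command: Moves the arm, as the interface text tells. Shift numbers are shares of 0.25 m and turn numbers shares of 90 degrees, none past 1 either way. Its arguments: {"type":"object","properties":{"linear":{"type":"array","items":{"type":"array","items":{"type":"number","minimum":-1,"maximum":1}}},"turn":{"type":"array","items":{"type":"number","minimum":-1,"maximum":1}},"fingers":{"type":"number"}},"required":["linear","turn"]}

```bash
ls; mkdir -p pics; python3 - <<'E'
from rig import *
import cv2,numpy as np
s=read_state();print(s['time'],s['tool_pos'],s['tool_rot'],s['grip_width'])
try: print(grip_point_offset)
except Exception as e: print(e)
for n in ['scene','side','wrist']:
    cv2.imwrite(f'pics/{n}0.png',grab_frame(n)[:,:,::-1])
    print(n,camera_model(n))
a=[cv2.imread(f'pics/{n}0.png') for n in ['scene','side']]
E
```

```text
pics
0.0 [ 0.25326321 -0.5706295   0.23044062] [-1.79887733e+02  9.97533018e-03  2.39465242e+01] 0.08532836978059295
0.0187
scene {'mtx': array([[484.79682511,   0.        , 282.6605965 ],
       [  0.        , 484.79682511, 212.50809165],
       [  0.        ,   0.        ,   1.        ]]), 'extrinsics': array([[ 0.08541177,  0.99633757,  0.00403344, -0.01692029],
       [-0.83839124,  0.06968323,  0.54059632,  0.41502414],
       [ 0.53833536, -0.04955489,  0.84127246, -1.1035717 ],
       [ 0.        ,  0.        ,  0.        ,  1.        ]])}
side {'mtx': array([[424.23597452,   0.        , 277.91442273],
       [  0.        , 424.23597452, 211.99867949],
       [  0.        ,   0.        ,   1.        ]]), 'extrinsics': array([[-8.96708235e-01, -4.42621596e-01,  6.81803204e-04,
         4.82457513e-01],
       [ 3.33215671e-01, -6.74046976e-01,  6.59263218e-01,
        -2.63566514e-01],
       [-2.91344570e-01,  5.91393944e-01,  7.51911926e-01,
        -6.72439848e-01],
       [ 0.00000000e+00,  0.00000000e+00,  0.00000000e+00,
         1.00000000e+00]])}
wrist {'mtx': array([[325.1922621 ,   0.        , 274.53811809],
       [  0.        , 325.1922621 , 210.22665627],
       [  0.        ,   0.        ,   1.        ]]), 'T_tool_cam': array([[-7.30407032e-04,  9.63984782e-01,  2.65956399e-01,
         6.73156456e-02],
       [ 9.99999699e-01,  7.74196104e-04, -5.98084910e-05,
        -1.09255336e-03],
       [-2.63556883e-04,  2.65956275e-01, -9.63985057e-01,
        -1.42798712e-01],
       [ 0.00000000e+00,  0.00000000e+00,  0.00000000e+00,
         1.00000000e+00]])}
```

View pics/scene0.png

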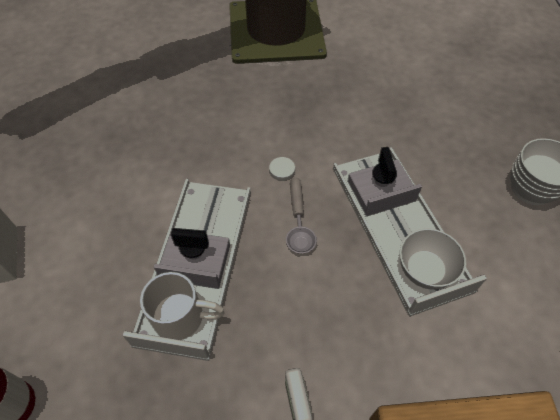

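View pics/side0.png

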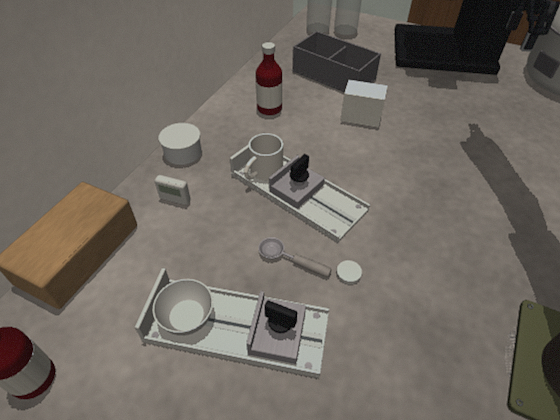

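The scene view shows the bowl tray on the right: knob at about (386,165), bowl at (432,260), end wall from (412,303) to (482,285). The side view shows its knob at (280,317) and bowl at (183,305). The mug tray is at scene (190,250).

```bash
cat > h.py <<'E'
import cv2,numpy as np
from rig import *
def ray(n,p):
    m=camera_model(n);K=m['mtx'];T=m['extrinsics'];R=T[:3,:3]
    d=np.array([(p[0]-K[0,2])/K[0,0],-(p[1]-K[1,2])/K[1,1],-1])
    return -R.T@T[:3,3],R.T@d
def onz(n,p,z):
    c,d=ray(n,p);return (c+d*(z-c[2])/d[2])[:2]
def tri(a,b):
    A=np.zeros((3,3));v=np.zeros(3)
    for n,p in (a,b):
        c,d=ray(n,p);d/=np.linalg.norm(d);P=np.eye(3)-np.outer(d,d);A+=P;v+=P@c
    return np.linalg.solve(A,v)
E
python3 - <<'E'
from h import *
sc=cv2.imread('pics/scene0.png');sd=cv2.imread('pics/side0.png')
for n,im,(x0,x1,y0,y1) in (('scene',sc,(330,490,140,320)),('side',sd,(130,340,265,380))):
    g=im.max(2);m=np.zeros_like(g);m[y0:y1,x0:x1]=(g[y0:y1,x0:x1]<38)*255
    cs,_=cv2.findContours(m,0,1);c=max(cs,key=cv2.contourArea)
    print(n,cv2.contourArea(c),cv2.boundingRect(c),cv2.minAreaRect(c))
a=cv2.resize(sc[140:320,330:490],None,fx=3,fy=3,interpolation=2)
b=cv2.resize(sd[265:380,130:340],None,fx=1.5,fy=1.5)
o=np.zeros((540,800,3),np.uint8);o[:,:480]=a;o[:b.shape[0],484:484+b.shape[1]]=b[:,:316]
cv2.imwrite('pics/crop.png',o)
E
```

```text
scene 528.0 (373, 147, 23, 37) ((384.0, 165.0), (36.0, 22.0), 90.0)
side 664.0 (265, 301, 32, 32) ((278.4315185546875, 318.34930419921875), (34.527137756347656, 26.100175857543945), 20.556047439575195)
```

View pics/crop.png

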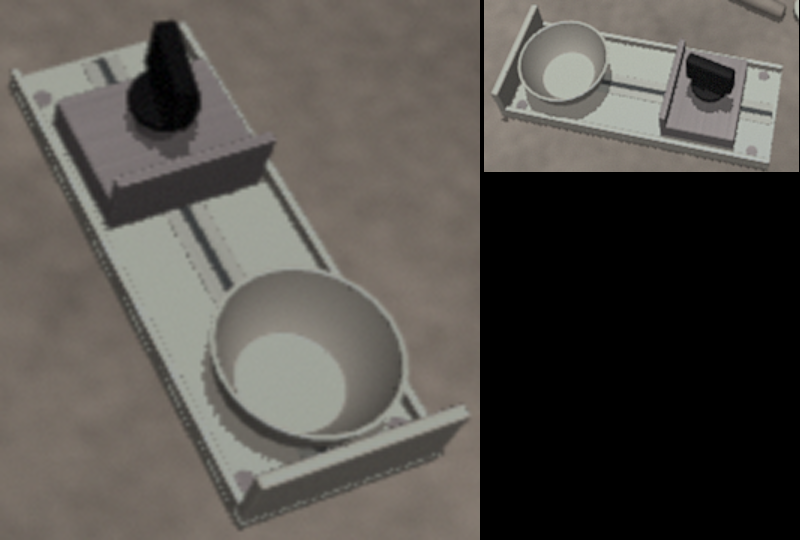

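```bash
python3 - <<'E'
from h import *
S=lambda x,y,z: onz('scene',(330+x/3,140+y/3),z)
D=lambda x,y,z: onz('side',(130+(x-484)/1.5,265+y/1.5),z)
np.set_printoptions(precision=4,suppress=True)
L,R,T,B=S(211,350,.05),S(407,365,.05),S(297,269,.05),S(316,438,.05)
pts=np.array([S(*p,.05) for p in [(211,350),(407,365),(297,269),(316,438),(240,290),(370,300),(240,405),(385,415)]])
A=np.c_[2*pts,np.ones(8)];q=np.linalg.lstsq(A,(pts**2).sum(1),rcond=None)[0]
print('bowl',q[:2],np.sqrt(q[2]+q[0]**2+q[1]**2))
d=[D(521,62,.05),D(607,60,.05),D(566,22,.05),D(562,102,.05)];print('bowl side',np.mean(d,0))
pl,pr=S(113,185,.053),S(272,142,.053);w=pr-pl
print('plate',pl,pr,np.linalg.norm(w))
wl,wr=S(262,487,.054),S(467,410,.054);print('wall',wl,wr,np.linalg.norm(wr-wl))
for v in (w,wr-wl):
    print('yaw tray',np.degrees(np.arctan2(v[1],v[0]))-90)
e=S(14,80,.018),S(240,515,.018);v=e[1]-e[0];print('edge yaw',np.degrees(np.arctan2(v[1],v[0])),np.linalg.norm(v))
print('bar top pts',S(165,22,.094),S(170,60,.094), 'side',D(688,60,.094),D(733,72,.094))
print(tri(('scene',(330+165/3,140+22/3)),('side',(130+(733-484)/1.5,265+72/1.5))))
E
```

```text
bowl [0.6242 0.1916] 0.04804868704165222
bowl side [0.6175 0.1921]
plate [0.5174 0.1107] [0.4964 0.2033] 0.09493062706485035
wall [0.6951 0.1499] [0.6641 0.2597] 0.11408282895216774
yaw tray 12.78346381412102
yaw tray 15.787586678008893
edge yaw 14.549322310815729 0.2893591888414922
bar top pts [0.4404 0.1472] [0.4668 0.1446] side [0.4834 0.1522] [0.4364 0.144 ]
[0.4379 0.1458 0.0934]
```

Call:
arm_command(
  linear=[
    [0.15,0.15,0],
    [0.3,0.3,0],
    [0.45,0.45,0],
    [0.6,0.6,0],
    [0.75,0.75,0],
    [0.9,0.9,0],
    [1,1,0],
    [1,1,0],
    [1,1,0],
    [1,1,0],
  ],
  turn=[0,0,0,0,0,0,0,0,0,0],
  fingers=1,
)

```text
time: 1.15
tool_pos: [0.5023, -0.3226, 0.231]
tool_rot: [180.0, 0.1, 23.8]
wrist_force: [0.0, 0.1, -0.1]
grip_width: 0.0856
grip_force: 0.0
```

Call:
arm_command(
  linear=[
    [0,0.1,0],
    [0,0.2,0],
    [0,0.3,0],
    [0,0.4,0],
    [0,0.5,0],
    [0,0.6,0],
    [0,0.7,0],
    [0,0.8,0],
    [0,0.9,0],
    [0,1,0],
  ],
  turn=[0,0,0,0,0,0,0,0,0,0],
)

```text
time: 2.15
tool_pos: [0.5029, -0.0729, 0.2314]
tool_rot: [179.9, 0.0, 23.7]
wrist_force: [0.9, 0.6, -0.3]
grip_width: 0.0851
grip_force: 0.0
```

```bash
python3 -c "
from rig import *
s=read_state();print(s['time'],s['qpos'],s['tool_pos'],s['tool_rot'])"
```

```text
2.15 [  7.91981214  30.7444287   -7.66369127 109.71667995   6.20318203
  39.94517843 -69.76078641] [ 0.50288724 -0.0729135   0.23137623] [1.79943873e+02 4.31066266e-02 2.36806919e+01]
```

Call:
arm_command(
  linear=[
    [-0.016,0.088,0],
    [-0.032,0.176,0],
    [-0.048,0.264,0],
    [-0.064,0.352,0],
    [-0.08,0.44,0],
    [-0.096,0.528,0],
    [-0.112,0.616,0],
    [-0.128,0.704,0],
    [-0.144,0.792,0],
    [-0.16,0.88,0],
  ],
  turn=[0.092,0.184,0.276,0.368,0.46,0.552,0.644,0.736,0.828,0.92],
)

```text
time: 3.15
tool_pos: [0.464, 0.1469, 0.2313]
tool_rot: [-180.0, 0.1, 106.8]
wrist_force: [-0.1, 0.7, 0.6]
grip_width: 0.0852
grip_force: 0.0
```

Call:
arm_command(
  linear=[
    [0,0,0],
    [0,0,0],
    [0,0,0],
    [0,0,0],
    [0,0,-0.05],
    [0,0,-0.1],
    [0,0,-0.15],
    [0,0,-0.2],
    [0,0,-0.24],
    [0,0,-0.24],
  ],
  turn=[0.092,0.184,0.276,0.368,0.46,0.552,0.644,0.736,0.828,0.92],
)

```text
time: 4.15
tool_pos: [0.4636, 0.1454, 0.1699]
tool_rot: [-179.9, -0.2, -170.4]
wrist_force: [0.4, -0.3, 0.0]
grip_width: 0.0853
grip_force: 0.0
```

```bash
python3 -c "
from h import *
s=read_state();print(s['time'],s['qpos'],s['tool_pos'],s['tool_rot'])
cv2.imwrite('pics/w1.png',grab_frame('wrist')[:,:,::-1])"
```

```text
4.15 [  6.78181574  42.35374685 -49.52836061 115.61504027  46.94555422
  44.65565734  28.12179625] [0.46356149 0.14539857 0.16986791] [-1.79853343e+02 -1.50012499e-01 -1.70361006e+02]
```

View pics/w1.png

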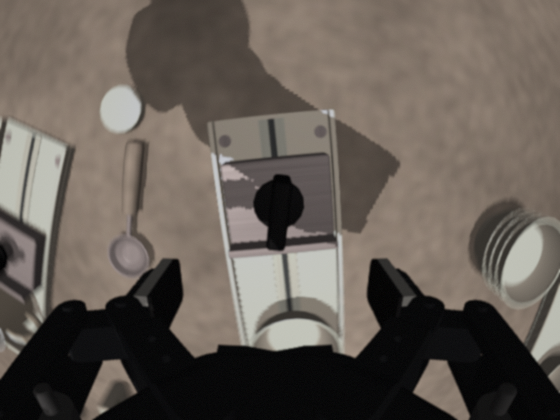

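The wrist view shows the knob bar from (282,176) to (277,249), nearly in line with the tool, with the bowl rim below it at (295,320).

```bash
cat >> h.py <<'E'
from scipy.spatial.transform import Rotation as Ro
def wz(p,z,s):
    m=camera_model('wrist');K=m['mtx'];T=m['T_tool_cam']
    u=np.array([p[0]-K[0,2],p[1]-K[1,2]]);r=np.hypot(*u);t=r/K[0,0];u=u/r*np.sin(t)
    R=Ro.from_euler('xyz',s['tool_rot'],degrees=True).as_matrix()
    c=R@T[:3,3]+s['tool_pos'];d=R@T[:3,:3]@np.array([u[0],-u[1],-np.cos(t)])
    return (c+d*(z-c[2])/d[2])[:2]
E
python3 - <<'E'
from h import *
s=read_state()
a,b=wz((282,178),.094,s),wz((277,247),.094,s);v=b-a
print(a,b,np.linalg.norm(v),(a+b)/2,np.degrees(np.arctan2(v[1],v[0])))
# tray slot & plate top
a,b=wz((232,251),.053,s),wz((336,244),.053,s);v=a-b;print('plate',(a+b)/2,np.linalg.norm(v),np.degrees(np.arctan2(v[1],v[0]))+90)
a,b=wz((270,122),.008,s),wz((291,308),.008,s);v=b-a;print('slot',a,b,np.degrees(np.arctan2(v[1],v[0])))
E
```

```text
[0.43324486 0.14623679] [0.48343305 0.151615  ] 0.05047554271421056 [0.45833896 0.14892589] 6.116532029019179
plate [0.49918093 0.16072776] 0.0904291661962249 13.95080286025481
slot [0.39687168 0.13025282] [0.58594944 0.18575464] 16.35905513973155
```

Call:
arm_command(
  linear=[
    [-0.02,0.01,0],
    [-0.02,0.01,-0.08],
    [-0.02,0.01,-0.16],
    [-0.02,0.01,-0.24],
    [-0.02,0.01,-0.31],
    [-0.02,0.01,-0.37],
    [-0.02,0.01,-0.41],
    [-0.02,0.01,-0.43],
    [-0.02,0.01,-0.43],
    [-0.02,0.01,-0.43],
  ],
  turn=[-0.04,-0.04,-0.04,-0.04,-0.04,-0.04,-0.04,-0.04,-0.04,-0.04],
)

```text
time: 5.2
tool_pos: [0.4591, 0.1507, 0.0642]
tool_rot: [-180.0, 0.0, -174.2]
wrist_force: [1.3, -1.0, -0.5]
grip_width: 0.0851
grip_force: 0.0
```

Call:
arm_command(
  linear=[
    [0,0,0],
    [0,0,0],
    [0,0,0],
    [0,0,0],
    [0,0,0],
    [0,0,0],
    [0,0,0],
    [0,0,0],
    [0,0,0],
    [0,0,0],
  ],
  turn=[0,0,0,0,0,0,0,0,0,0],
  fingers=0,
)

```text
time: 6.2
tool_pos: [0.4591, 0.1477, 0.0641]
tool_rot: [-179.6, 0.0, -174.2]
wrist_force: [0.4, -5.3, 7.3]
grip_width: 0.0134
grip_force: 58.1
```

```bash
python3 - <<'E'
from h import *
s=read_state();print(s['time'],s['qpos'],s['tool_pos'],s['tool_rot'],s['wrist_force'],s['ft_torque'],s['grip_width'])
a=grab_frame('scene')[:,:,::-1];b=grab_frame('side')[:,:,::-1]
o=np.zeros((540,800,3),np.uint8);o[:]=0
o[:,:480]=cv2.resize(a[140:320,330:490],None,fx=3,fy=3);o[:172,484:799]=cv2.resize(b[265:380,130:340],None,fx=1.5,fy=1.5)[:172]
cv2.imwrite('pics/g1.png',o)
E
```

```text
6.2 [ -1.40197967  50.61654245 -36.96088241 120.33537164  63.25302506
  31.77329041   9.47105173] [0.45913619 0.1477117  0.0641156 ] [-1.79624407e+02  1.49690013e-02 -1.74200283e+02] [ 0.38799891 -5.28119895  7.28251518] [-1.31860172 -0.15399271  0.06618716] 0.013397699858095444
```

View pics/g1.png

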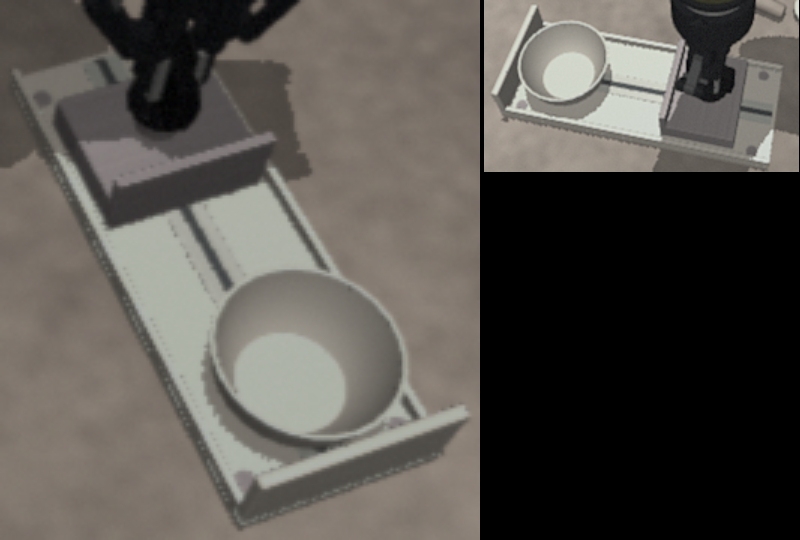

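Grip holds on the bar (13.4 mm wide), and the bowl is untouched. I'll drag the stop 62 mm along the tray at 15°, then look.

Call:
arm_command(
  linear=[
    [0.02,0.005,0],
    [0.05,0.013,0],
    [0.085,0.023,0],
    [0.12,0.032,0],
    [0.155,0.042,0],
    [0.19,0.051,0],
    [0.215,0.058,0],
    [0.235,0.063,0],
    [0.24,0.064,0],
    [0.24,0.064,0],
  ],
  turn=[0,0,0,0,0,0,0,0,0,0],
)

```text
time: 7.3
tool_pos: [0.5194, 0.1636, 0.0641]
tool_rot: [-179.6, 0.0, -174.2]
wrist_force: [0.1, -6.2, 6.8]
grip_width: 0.013
grip_force: 58.2
```

```bash
python3 - <<'E'
from h import *
s=read_state();print(s['time'],s['tool_pos'],s['tool_rot'],s['wrist_force'],s['ft_torque'],s['grip_width'])
a=grab_frame('scene')[:,:,::-1];b=grab_frame('side')[:,:,::-1]
o=np.zeros((540,800,3),np.uint8);o[:]=0
o[:,:480]=cv2.resize(a[140:320,330:490],None,fx=3,fy=3);o[:172,484:799]=cv2.resize(b[265:380,130:340],None,fx=1.5,fy=1.5)[:172]
c=cv2.resize(b[265:345,140:245],None,fx=3,fy=3);o[200:440,484:799]=c
cv2.imwrite('pics/g2.png',o)
E
```

```text
7.3 [0.51943347 0.16356377 0.06414464] [-1.79627078e+02  1.21288691e-02 -1.74207072e+02] [ 0.13879132 -6.24771325  6.77005219] [-1.28607972 -0.09475538  0.00894026] 0.013049782029959291
```

View pics/g2.png

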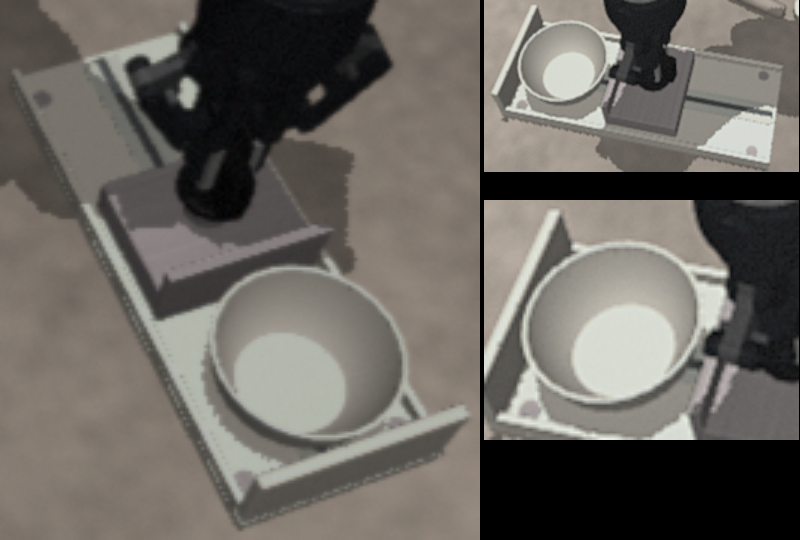

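```bash
python3 - <<'E'
from h import *
S=lambda x,y,z: onz('scene',(330+x/3,140+y/3),z)
D=lambda x,y,z: onz('side',(140+(x-484)/3,265+(y-200)/3),z)
u=np.array([.966,.259])
pl=[S(165,292-6,.053)@u,S(330,232,.053)@u];print('plate scene',pl)
print('plate side',D(697,425,.053)@u,D(721,330,.053)@u)
print('bowl back rim scene',S(270,273,.05)@u,S(297,269,.05)@u,S(250,283,.05)@u,'side',D(698,320,.05)@u,D(696,340,.05)@u)
print('tool+45mm',np.array([.5194,.1636])@u+.045)
E
```

```text
plate scene [np.float64(0.5948195203509369), np.float64(0.5946648916627327)]
plate side 0.582833220337366 0.5861979047841859
bowl back rim scene 0.6049563932987789 0.6075860783121412 0.6067942056600105 side 0.6011446803644412 0.5986048618888938
tool+45mm 0.5891128
```

Gap left is about 11–14 mm (estimates from two views). I'll go 11 mm on, slowly.

Call:
arm_command(
  linear=[
    [0.006,0.0016,0],
    [0.012,0.0032,0],
    [0.018,0.0048,0],
    [0.024,0.0064,0],
    [0.03,0.008,0],
    [0.036,0.0096,0],
    [0.042,0.0112,0],
    [0.0425,0.0114,0],
    [0.0425,0.0114,0],
    [0.0425,0.0114,0],
  ],
  turn=[0,0,0,0,0,0,0,0,0,0],
)

```text
time: 8.4
tool_pos: [0.529, 0.166, 0.0641]
tool_rot: [-179.6, -0.1, -174.2]
wrist_force: [-1.8, -6.4, 8.8]
grip_width: 0.0133
grip_force: 58.4
```

```bash
python3 - <<'E'
from h import *
s=read_state();print(s['time'],s['tool_pos'],s['tool_rot'],s['wrist_force'],s['ft_torque'],s['grip_width'])
a=grab_frame('scene')[:,:,::-1];b=grab_frame('side')[:,:,::-1]
o=np.zeros((540,800,3),np.uint8);o[:]=0
o[:,:480]=cv2.resize(a[140:320,330:490],None,fx=3,fy=3);o[:172,484:799]=cv2.resize(b[265:380,130:340],None,fx=1.5,fy=1.5)[:172]
c=cv2.resize(b[265:345,140:245],None,fx=3,fy=3);o[200:440,484:799]=c
cv2.imwrite('pics/g3.png',o)
E
```

```text
8.4 [0.52901223 0.16600913 0.06413106] [-1.79581456e+02 -8.29478957e-02 -1.74191742e+02] [-1.7900443  -6.38252472  8.83805219] [-1.47813894  0.35421326 -0.07545749] 0.013250845281381743
```

View pics/g3.png

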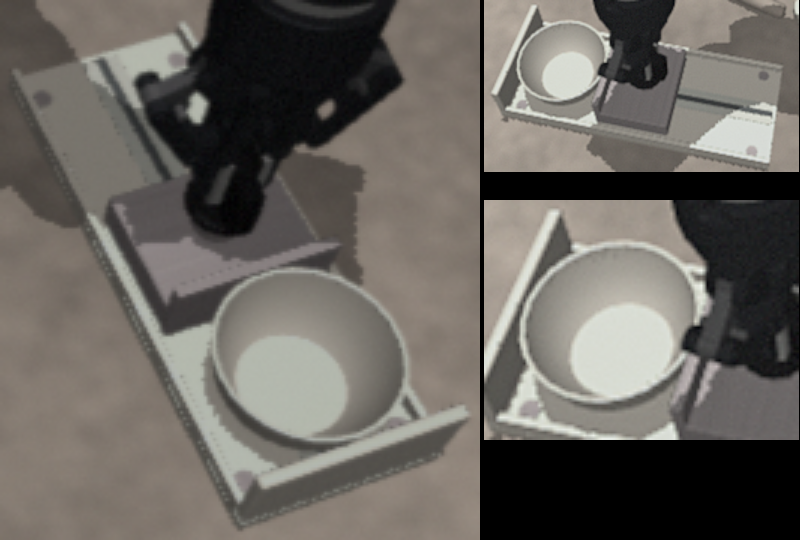

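The stop now meets the bowl: its rim is shifted by about 1 mm and there is a small counterforce. Now turning the knob clockwise.

Call:
arm_command(
  linear=[
    [0,0,0],
    [0,0,0],
    [0,0,0],
    [0,0,0],
    [0,0,0],
    [0,0,0],
    [0,0,0],
    [0,0,0],
    [0,0,0],
    [0,0,0],
  ],
  turn=[0,0,-0.06,-0.12,-0.18,-0.24,-0.3,-0.36,-0.4,-0.4],
)

```text
time: 9.5
tool_pos: [0.5293, 0.1673, 0.0641]
tool_rot: [-179.7, 0.1, 149.8]
wrist_force: [-0.3, -4.8, 6.5]
grip_width: 0.013
grip_force: 58.7
```

Call:
arm_command(
  linear=[
    [0,0,0],
    [0,0,0],
    [0,0,0],
    [0,0,0],
    [0,0,0],
    [0,0,0],
    [0,0,0],
    [0,0,0],
    [0,0,0],
    [0,0,0],
  ],
  turn=[-0.05,-0.1,-0.15,-0.2,-0.25,-0.3,-0.35,-0.4,-0.42,-0.42],
)

```text
time: 10.5
tool_pos: [0.5303, 0.1683, 0.0642]
tool_rot: [180.0, 0.2, 112.1]
wrist_force: [2.7, -4.0, 4.7]
grip_width: 0.0132
grip_force: 58.6
```

```bash
python3 - <<'E'
from h import *
s=read_state();print(s['time'],s['qpos'],s['tool_pos'],s['tool_rot'],s['wrist_force'],s['ft_torque'],s['grip_width'])
E
```

```text
10.5 [ -9.16588224  50.25869975 -22.72908211 108.29677622  38.03542701
  29.14664604 -36.42881127] [0.5303018  0.16829232 0.06423852] [1.79971092e+02 1.78860354e-01 1.12064803e+02] [ 2.74269712 -3.99744166  4.66875492] [-0.94812122 -0.33046797 -0.01533357] 0.013205616582858985
```

Call:
arm_command(
  linear=[
    [0,0,0],
    [0,0,0],
    [0,0,0],
    [0,0,0],
    [0,0,0],
    [0,0,0],
    [0,0,0],
    [0,0,0],
    [0,0,0],
    [0,0,0],
  ],
  turn=[-0.01,-0.02,-0.03,-0.04,-0.05,-0.06,-0.06,-0.06,-0.06,-0.06],
)

```text
time: 11.5
tool_pos: [0.5304, 0.1686, 0.0642]
tool_rot: [179.9, 0.2, 106.9]
wrist_force: [3.3, -5.0, 6.6]
grip_width: 0.0132
grip_force: 59.7
```

```bash
python3 - <<'E'
from h import *
s=read_state();print(s['time'],s['tool_pos'],s['tool_rot'],s['wrist_force'],s['ft_torque'],s['grip_width'])
E
```

```text
11.5 [0.53039674 0.16855743 0.0642201 ] [1.79922627e+02 1.71968355e-01 1.06942956e+02] [ 3.25894411 -5.01966497  6.57262864] [-1.09105097 -0.51002939  0.98954692] 0.013249956461248364
```

Moment rose to 1 N m, so the knob is at its hard stop. Releasing and lifting.

Call:
arm_command(
  linear=[
    [0,0,0],
    [0,0,0],
    [0,0,0],
    [0,0,0],
    [0,0,0],
    [0,0,0],
    [0,0,0],
    [0,0,0.04],
    [0,0,0.1],
    [0,0,0.2],
  ],
  turn=[0.02,0.02,0.02,0.02,0.02,0.02,0.02,0.02,0.02,0.02],
  fingers=1,
)

```text
time: 12.5
tool_pos: [0.5284, 0.1697, 0.114]
tool_rot: [-179.9, 0.0, 108.6]
wrist_force: [0.8, -0.0, 1.1]
grip_width: 0.0854
grip_force: 0.0
```

Call:
arm_command(
  linear=[
    [0,0,0.1],
    [-0.03,0,0.2],
    [-0.1,0,0.3],
    [-0.2,0,0.4],
    [-0.3,0,0.4],
    [-0.35,0,0.4],
    [-0.4,0,0.4],
    [-0.4,0,0.4],
    [-0.4,0,0.4],
    [-0.4,0,0.4],
  ],
  turn=[0,0,0,0,0,0,0,0,0,0],
)

```text
time: 13.5
tool_pos: [0.4302, 0.1702, 0.214]
tool_rot: [179.9, -0.0, 108.5]
wrist_force: [-0.2, -0.8, 0.2]
grip_width: 0.0856
grip_force: 0.0
```

```bash
python3 - <<'E'
from h import *
s=read_state();print(s['time'],s['tool_pos'],s['wrist_force'],s['grip_width'])
a=grab_frame('scene')[:,:,::-1];b=grab_frame('side')[:,:,::-1]
o=np.zeros((540,800,3),np.uint8);o[:]=0
o[:,:480]=cv2.resize(a[140:320,330:490],None,fx=3,fy=3);o[:172,484:799]=cv2.resize(b[265:380,130:340],None,fx=1.5,fy=1.5)[:172]
c=cv2.resize(b[265:345,160:265],None,fx=3,fy=3);o[200:440,484:799]=c
cv2.imwrite('pics/g4.png',o)
E
```

```text
13.5 [0.43017816 0.1701931  0.21404285] [-0.19679392 -0.8271305   0.18797178] 0.08557289189395217
```

View pics/g4.png

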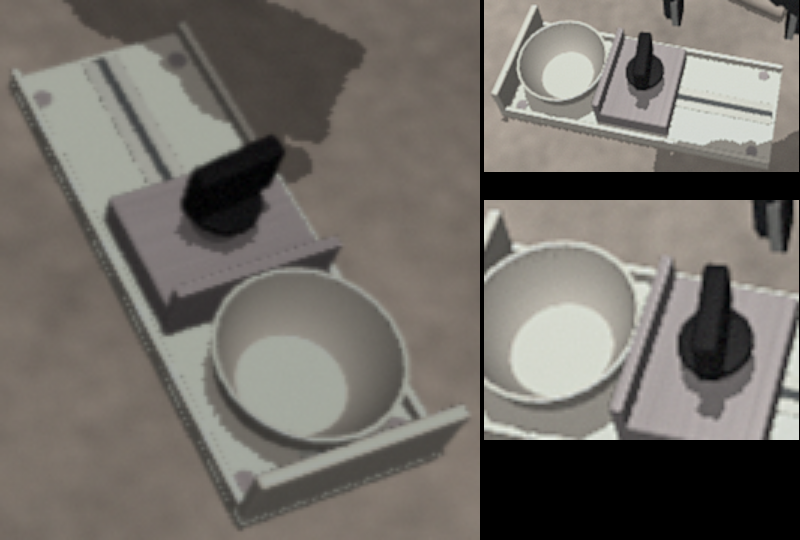

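The stop's plate touches the bowl rim, the knob bar lies across the tray, the bowl is in place, and the gripper is clear.

```bash
python3 -c "
from rig import *
print(close_job())"
```

```text
the job is handed in; nothing more can be done
None
```

The stop stands against the bowl with its clamp knob turned clockwise to the hard stop, the bowl moved only about 1 mm, the mug's tray was not touched, and the job was handed in at about 13.6 s (no verdict was shown).

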